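# Start two soak timers

## Robot

A 6-joint arm with a two-finger parallel gripper is mounted at the origin on the work surface. World frame = base frame: x ahead of the robot, y to its left, z up, the work surface at z = 0. Lengths are in m, angles in rad, forces in N, time in s.
With the tool pointing down it reaches from about 0.25 to 0.725 m from the base axis. Payload 4 kg.
Tool frame: the origin (TCP) lies between the finger pads; the fingertips stand 11 mm ahead of it and the grasp point (between the pads) lies 8 mm behind it (bot.tip_extent is the distance from the TCP to the fingertips, in m); z points along the fingers, y is the line along which they close (so a half turn about z gives the same grasp; the last joint's range is limited). The gripper opens to 85 mm and grips with 20 to 120 N. Pads are 22 mm wide; open, the fingers measure 114 mm over their backs; the gripper's body (76 mm by 85 mm) begins 54 mm behind the grasp point. The pads swing forward as they close: fully open they stand 13 mm farther back than shut.
Start: joints at [1.147, 0.241, 0.005, 1.335, 0, 1.571], TCP at [0.206, 0.456, 0.242] pointing down, gripper open.
Joint ranges: [-2.72, 2.72], [-1.05, 1.87], [-1.09, 1.28], [-1.99, 2.15], [-1.42, 1.44], [-3.14, 3.14]. Speed limits (rad/s): [2.79, 2.79, 3.14, 3.14, 3.14, 3.14].

## Interface

Orientations are given as a unit quaternion [x, y, z, w].
In Python, from workcell import bot gives the robot as it stands. The module is installed in compiled form; this text tells all that it offers.
- The arm moves only by the tool drive_tool, never from a script. Its argument "rows" is a list of rows, each an object of numbers: "dx", "dy", "dz": the shift along the tool's x, y, z in units of 50 mm (1.0 is 50 mm); "wx", "wy", "wz": the turn, a rotation vector about the tool's x, y, z in units of 5 degrees (1.0 is 5 degrees); "hand": the finger opening in mm, from 0 to 85.4. A call has 1 to 20 rows; each row is the pose to reach, as a shift and turn from the pose commanded when the call began, along the tool's axes at that moment; what a row does not reach only later rows make up. A row lasts 1/10 s, in which the tool goes at most 50 mm and 8.59 degrees, less where a joint would pass 70% of its speed; a pose out of reach is approached as far as the arm can. A call with a gripper value outside its range is refused whole. The fingers move at their own pace and stop on an object; the grip force is fixed at half the most. Time passes only in rows, so rows that repeat a pose let the fingers close. It gives the time, the measured TCP pose, the force, the opening and the grip force at its end, in the units of the state.
- bot.get_obs(): the state, without advancing time (a new reading comes with each control period).
- bot.camera(name): name is "side" or "top"; returns the picture (420x560x3 uint8, red, green, blue); there is no depth.
- bot.get_calibration(name): a dict with "vfov" (degrees; the focal length in pixels is half the picture's height over the tangent of half this angle, whatever the lens; pixels are square), "cx", "cy" (the principal point, pixels), "k1" (the pictures are not rectified: a ray, as slopes to the right and down, at radius r is drawn at 1 + k1 r^2 times it, then the intrinsics apply), "origin" and "rotation" of the camera in the world. Camera axes: x right, y up, looking along -z (the intrinsics and any distortion apply to the point x, -y, -z); pixel columns grow to the right and rows downward; lengths in m; the calibration is good to about 2 mm. A picture is of the moment at which its call begins. get_calibration takes no time and is no camera call.
- bot.job_done(): hands the job in; it is judged then, once.
Trained networks look in the newest picture that a camera, given by its name, has taken for a name from the list of things; names that differ only in an ending like _2 or _b are one class to them, and where a whole thing is asked for, a point or a joint stands for the part that bears it (a point fixed in the world has none). Each returns a list of dicts, best first, with "score" (0 to 1); they miss things now and then, are a little off and sometimes report something else, mostly with a low value. They report only what shows in the picture. A call takes as long as a camera call. They do not tell look-alikes from the thing itself.
- bot.look_for(camera, thing): "extent" ([centre column, centre row, width, height] in pixels, round what is visible of it).
- bot.outline_of(camera, thing): "region" (420x560 bool, what is visible of it) and "extent" ([centre column, centre row, width, height] in pixels, round what is visible of it).
The state is a dict: "clock": time; "joint_pos": joint angles; "joint_vel": joint speeds; "tau": joint torques, N m; "eef_pos": TCP position; "tool_rot": TCP orientation; "ft_force": force on the tool from outside, world axes, zero at the start; "ft_torque": the same for the moment, N m; "grip_width": finger opening in m; "grasp_force": force on a finger pad.
Only numpy, scipy, OpenCV 4.12 (cv2) and the standard library are available. Lean on these libraries where they do the work, as an engineer would, in place of code of your own. Each camera call takes 0.05 s, during which the arm holds its last target. There are 200 camera calls.

## Task

Three lidded soaking tubs stand on the laundry counter, each with its own press-top timer standing just in front of it, on your side. With the fingertips, gently press the cap of the round tub's timer fully down so that it stays down, then do the same with the oblong tub's timer, and withdraw. Leave the square tub's timer unpressed, do not lift or shift any timer, and leave everything else where it is.

Things in the scene. Friction and masses are not known exactly. Their poses are not given: they have to be found in the camera images.
- tub_round: Heavy grey plastic round tub, 154 mm across the lid, white lid on, 94 mm high overall; origin: centre of its underside, z up, -x its side towards the robot. Its timer stands 140 to 210 mm from this origin towards the robot.
- tub_square: Heavy grey plastic square tub, lid 144 x 144 mm, white lid on, 94 mm high overall; origin: centre of its underside, z up, -x its side towards the robot. Its timer stands 140 to 210 mm from this origin towards the robot.
- tub_oblong: Heavy grey plastic oblong tub, lid 112 mm (its x) by 202 mm (its y, the long side), white lid on, 94 mm high overall; origin: centre of its underside, z up, -x its side towards the robot. Its timer stands 140 to 210 mm from this origin towards the robot.
- timer_round: Loose press-top timer of the round tub, standing before it on the robot's side: white plastic disc 64 mm across and 28 mm high with a round grey press cap, 40 mm across, on top; 44 mm high overall with the cap up, 0.16 kg. All three timers look the same. Origin: centre of the underside, z up.
- timer_square: Loose press-top timer of the square tub, standing before it on the robot's side: white plastic disc 64 mm across and 28 mm high with a round grey press cap, 40 mm across, on top; 44 mm high overall with the cap up, 0.16 kg. All three timers look the same. Origin: centre of the underside, z up.
- timer_oblong: Loose press-top timer of the oblong tub, standing before it on the robot's side: white plastic disc 64 mm across and 28 mm high with a round grey press cap, 40 mm across, on top; 44 mm high overall with the cap up, 0.16 kg. All three timers look the same. Origin: centre of the underside, z up.
- cap_round_top (a point): Centre of the flat top face of the cap of the round tub's timer, 44 mm above the table when up; it moves with the cap.
- cap_round (a joint): How far that cap is pressed down, m: 0 up, 0.008 fully down (a hard stop). About 3 N pushes it down, it has no spring and stays down where it is left. The timer runs when it is more than 5 mm down.
- cap_square_top (a point): Centre of the flat top face of the cap of the square tub's timer, 44 mm above the table when up; it moves with the cap.
- cap_square (a joint): How far that cap is pressed down, m: 0 up, 0.008 fully down (a hard stop). About 3 N pushes it down, it has no spring and stays down where it is left. The timer runs when it is more than 5 mm down.
- cap_oblong_top (a point): Centre of the flat top face of the cap of the oblong tub's timer, 44 mm above the table when up; it moves with the cap.
- cap_oblong (a joint): How far that cap is pressed down, m: 0 up, 0.008 fully down (a hard stop). About 3 N pushes it down, it has no spring and stays down where it is left. The timer runs when it is more than 5 mm down.
- peg: Wooden clothes peg lying on the table, 75 x 14 x 11 mm; origin: centre of its underside. To be left alone.
- soap: White soap bar lying on the table, 62 x 34 x 22 mm; origin: centre of its underside. To be left alone.
- scoop: Clear plastic measuring cup, 52 mm across, 42 mm high, standing on the lid of the square tub; origin: centre of its underside. To be left alone.
- brush: Wooden scrubbing brush, 110 x 35 x 26 mm, lying on the lid of the oblong tub; origin: centre of its underside. To be left alone.
- spray: Blue spray bottle, 72 mm across, 205 mm high, at the left of the table; origin: centre of its underside. To be left alone.
- detergent: Orange detergent bottle, 84 mm across, 210 mm high, at the right of the table; origin: centre of its underside. To be left alone.
- jar: Clear jar with a white lid, 80 mm across, 110 mm high, at the left, beyond the spray bottle; origin: centre of its underside. To be left alone.
Not all that is in view belongs to the job. Leave any orange look-alike of the timer_square alone.

How it is judged:
On the way, in this order (a step that is already met when the one before it is completed fails the run):
1. the round tub's timer is started (cap more than 5 mm down) while the other two are up (value of joint cap_round above 0.005 m and value of joint each of cap_oblong, cap_square below 0.0015 m), for 0.2 s.
2. the oblong tub's timer is started (cap more than 5 mm down) (value of joint cap_oblong above 0.005 m), for 0.2 s.
At the end, for the whole second after the job is handed in: The caps of the round and the oblong tub's timers are more than 5 mm down and that of the square tub's timer is less than 1.5 mm down; all timers stand upright (within 0.1 rad), still, and within 20 mm of where they began; everything else is within 20 mm of where it began (value of joint each of cap_round, cap_oblong above 0.005 m and value of joint cap_square below 0.0015 m and distance of each of timer_round, timer_square, timer_oblong, tub_round, tub_square, tub_oblong, peg, soap, scoop, brush, spray, detergent, jar from where it was at the start of the episode below 0.02 m and angle between each of timer_round, timer_square, timer_oblong's own z axis and vertical below 0.1 rad and linear speed of each of timer_round, timer_square, timer_oblong below 0.02 m/s); the robot touches nothing.
It fails at once if a timer is lifted (more than 8 mm), tipped (more than 0.25 rad) or shifted (more than 20 mm) (height (world z) of any of timer_round, timer_square, timer_oblong above 0.008 m or angle between any of timer_round, timer_square, timer_oblong's own z axis and vertical above 0.25 rad or distance of any of timer_round, timer_square, timer_oblong from where it was at the start of the episode above 0.02 m).
It fails at once if the square tub's timer is pressed (cap more than 1.5 mm down) (value of joint cap_square above 0.0015 m).
It fails at once if a timer is pressed harder than 30 N (contact force between any of the fingers, the arm and timer_round above 30 N or contact force between any of the fingers, the arm and timer_square above 30 N or contact force between any of the fingers, the arm and timer_oblong above 30 N).
It fails at once if a tub or another thing on the counter is shifted or lifted by more than 20 mm (distance of any of tub_round, tub_square, tub_oblong, peg, soap, scoop, brush, spray, detergent, jar from where it was at the start of the episode above 0.02 m).
It also fails if it takes over 46 s, if anything falls off the work surface, if the arm or the gripper's body presses on something with over 40 N, if the wrist force passes 120 N, or if a joint passes its speed limit or range.

## Working session

There is one attempt and no reset: what is moved stays moved. The work goes in short steps, Python scripts to look and compute and a tool call to move; the robot and the scene stay as the last step left them, time stands still between calls to the robot, and variables do not carry over. Pictures are saved under pics/ and viewed, at most 10 in all, crops included, and the job is handed in when it is done.

Besides the shell and the picture viewer there is one more tool, called after "Emit:" by a JSON object that holds its "api" and its "payload". drive_tool: Moves the arm, as the interface text tells. Its arguments: {"type":"object","properties":{"rows":{"type":"array","items":{"type":"object","properties":{"dx":{"type":"number"},"dy":{"type":"number"},"dz":{"type":"number"},"wx":{"type":"number"},"wy":{"type":"number"},"wz":{"type":"number"},"hand":{"type":"number"}}}}},"required":["rows"]}

```bash
mkdir -p pics
cat > h.py <<'E'
import numpy as np, cv2
from workcell import bot
def ray(c,px):
    k=bot.get_calibration(c); f=210/np.tan(np.radians(k['vfov']/2))
    d=np.array([(px[0]-k['cx'])/f,(px[1]-k['cy'])/f]); u=d.copy()
    for _ in range(30): u=d/(1+k['k1']*(u@u))
    R=np.array(k['rotation']); return np.array(k['origin']),R@np.array([u[0],-u[1],-1.])
def at_z(c,px,z):
    o,d=ray(c,px); return o+d*(z-o[2])/d[2]
def proj(c,p):
    k=bot.get_calibration(c); f=210/np.tan(np.radians(k['vfov']/2))
    q=np.array(k['rotation']).T@(np.array(p)-k['origin']); u=np.array([q[0],-q[1]])/-q[2]
    u=u*(1+k['k1']*(u@u)); return u*f+[k['cx'],k['cy']]
E
python3 - <<'E'
from h import *
for c in('top','side'):
    im=bot.camera(c); cv2.imwrite(f'pics/{c}0.png',im[:,:,::-1])
    k=bot.get_calibration(c); print(c,k['origin'],k['vfov'],k['k1'])
    for t,z in(('timer_round',.028),('tub_round',.094),('tub_square',.094),('tub_oblong',.094)):
        for d in bot.look_for(c,t)[:6]:
            print(t,round(d['score'],2),np.round(d['extent']),np.round(at_z(c,d['extent'][:2],z),3))
o=bot.get_obs();print(o['clock'],o['eef_pos'],o['tool_rot'],o['grip_width'])
E
```

```text
top [ 0.29200603 -0.00528391  1.54646767] 42.281352247861086 0.027017471678591858Traceback (most recent call last):
  File "<stdin>", line 7, in <module>
  File "h.py", line 9, in at_z
    o,d=ray(c,px); return o+d*(z-o[2])/d[2]
        ~~~^^^^^^
  File "h.py", line 7, in ray
    R=np.array(k['rotation']); return np.array(k['origin']),R@np.array([u[0],-u[1],-1.])
                                                            ~^~~~~~~~~~~~~~~~~~~~~~~~~~~
ValueError: matmul: Input operand 1 has a mismatch in its core dimension 0, with gufunc signature (n?,k),(k,m?)->(n?,m?) (size 3 is different from 4)
```

Rotation is a quaternion; fixing.

```bash
sed -i "s/np.array(k\['rotation'\])/Rotation.from_quat(k['rotation']).as_matrix()/; 1a from scipy.spatial.transform import Rotation" h.py
python3 - <<'E'
from h import *
for c in('top','side'):
    im=bot.camera(c); cv2.imwrite(f'pics/{c}1.png',im[:,:,::-1])
    k=bot.get_calibration(c); print(c,k['origin'],k['vfov'],k['k1'])
    for t,z in(('timer_round',.028),('tub_round',.094),('tub_square',.094),('tub_oblong',.094)):
        for d in bot.look_for(c,t)[:6]:
            print(t,round(d['score'],2),np.round(d['extent']),np.round(at_z(c,d['extent'][:2],z),3))
o=bot.get_obs();print(o['clock'],o['eef_pos'],o['tool_rot'],o['grip_width'])
E
```

```text
top [ 0.29200603 -0.00528391  1.54646767] 42.281352247861086 0.027017471678591858
timer_round 0.9 [275. 248.  17.  22.] [ 0.455 -0.003  0.028]
tub_round 0.71 [272. 175.  60.  56.] [0.648 0.009 0.094]
tub_square 0.77 [183. 170.  61.  65.] [0.66  0.254 0.094]
tub_oblong 0.6 [370. 161.  77.  46.] [ 0.694 -0.26   0.094]
side [ 0.16443572 -1.08124915  0.9088793 ] 49.03944256751965 -0.07004783692353045
timer_round 0.71 [244. 233.  17.  20.] [ 0.452 -0.009  0.028]
timer_round 0.19 [243. 191.  23.  18.] [0.513 0.219 0.028]
tub_round 0.29 [249. 226.  13.  12.] [ 0.451 -0.064  0.094]
tub_square 0.82 [278. 174.  54.  46.] [0.63  0.185 0.094]
tub_square 0.32 [272. 157.  15.  17.] [0.652 0.303 0.094]
tub_oblong 0.72 [247. 231.  17.  25.] [ 0.44  -0.085  0.094]
tub_oblong 0.64 [362. 266.  73.  76.] [ 0.683 -0.321  0.094]
tub_oblong 0.52 [312. 285.  17.  17.] [ 0.53  -0.343  0.094]
0.6 [0.2056117 0.4557477 0.2423176] [ 2.10319165e-01  9.77632778e-01 -7.04590139e-06  3.00419525e-06] 0.08557825953840528
```

View pics/top1.png

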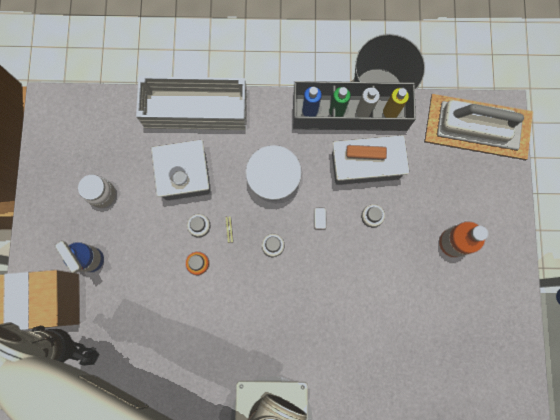

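View pics/side1.png

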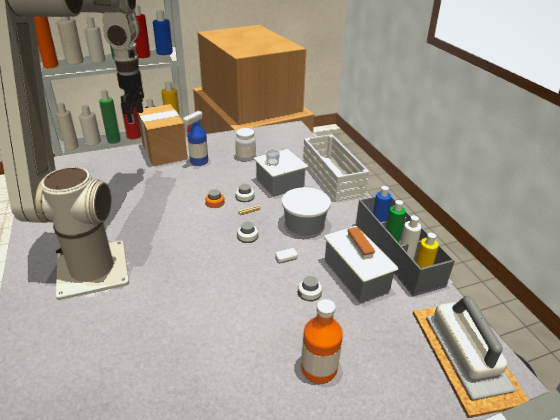

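The top view shows three white timers: square at about (198,225), round at (273,245) and oblong at (374,215). The orange look-alike is at (196,263). The side view agrees, with round at (247,232) and oblong at (311,288). Next I'll refine the positions.

Run:
```python
from h import *
tiles=[]
C={'top':[(273,245),(374,215)],'side':[(247,232),(311,288)]}
for c in C:
    im=cv2.imread(f'pics/{c}1.png')
    for (u,v) in C[c]:
        s=im[v-20:v+20,u-20:u+20]; tiles.append(cv2.resize(s,(300,300),interpolation=cv2.INTER_NEAREST))
        # white disc's outer outline: fit ellipse to hull of bright pixels
        g=s.min(2); n,l,st,ct=cv2.connectedComponentsWithStats((g>165).astype(np.uint8))
        i=1+np.argmax(st[1:,4]); p=np.argwhere(l==i)[:,::-1].astype(np.float32)
        h=cv2.convexHull(p); m=cv2.moments(h); q=np.array([m['m10']/m['m00']+u-20,m['m01']/m['m00']+v-20])
        print(c,(u,v),st[i],q,at_z(c,q,.02),at_z(c,q,.028))
cv2.imwrite('pics/t.png',np.vstack([np.hstack(tiles[:2]),np.hstack(tiles[2:])]))
for t,z in (('timer_round',.03),):
  for c in C:
    bot.camera(c)
    for d in bot.outline_of(c,t): 
        r=d['region']; print(c,d['score'],np.round(d['extent'],1),at_z(c,np.argwhere(r).mean(0)[::-1],z))
```

```text
top (273, 245) [  9   9  21  21 112] [272.38563127 244.34759641] [0.46626627 0.00465293 0.02      ] [0.465353   0.00460085 0.028     ]
top (374, 215) [ 10  10  21  21 128] [373.8128564  214.70036288] [ 0.55603342 -0.28299612  0.02      ] [ 0.55464969 -0.28154067  0.028     ]
side (247, 232) [   0    0   40   40 1301] [246.5 231.5] [0.46315318 0.00464669 0.02      ] [ 0.46046469 -0.00512648  0.028     ]
side (311, 288) [   0    0   40   40 1213] [310.23086337 287.75956831] [ 0.55566813 -0.28398113  0.02      ] [ 0.552147   -0.29115662  0.028     ]
top 0.56 [274.4 247.4  22.4  24.8] [0.46296888 0.00336465 0.03      ]
side 0.66 [245.4 232.9  18.3  21.3] [ 0.46129653 -0.01215412  0.03      ]
```

View pics/t.png

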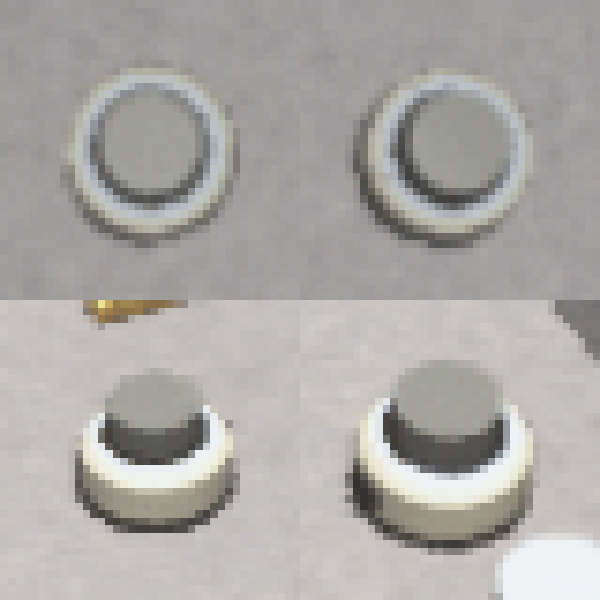

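The enlarged crops show clear caps. Cap-top centres are: top (272.5,243.2) and (374.9,213.0), side (246.9,224.8) and (310.1,280.9).

Run:
```python
from h import *
for a,b in(((272.5,243.2),(246.9,224.8)),((374.9,213.),(310.1,280.9))):
    print(at_z('top',a,.044),at_z('side',b,.044))
    o1,d1=ray('top',a);o2,d2=ray('side',b)
    s=np.linalg.lstsq(np.c_[d1,-d2],o2-o1,rcond=None)[0]; print(o1+s[0]*d1,o2+s[1]*d2)
o=bot.get_obs();R=Rotation.from_quat(o['tool_rot']).as_matrix();print(R.round(3),o['clock'],bot.tip_extent)
for P in((.465,.004,.15),(.552,-.281,.15)): print(R.T@(np.array(P)-o['eef_pos'])/.05)
```

```text
[0.4667321  0.00423646 0.044     ] [0.46572765 0.00682786 0.044     ]
[0.46649668 0.00422364 0.0460243 ] [0.4650793  0.00448642 0.04586114]
[ 0.55677938 -0.28175882  0.044     ] [ 0.55470153 -0.28194122  0.044     ]
[ 0.55682092 -0.2818022   0.04376426] [ 0.55499112 -0.28134812  0.04335825]
[[-0.912  0.411  0.   ]
 [ 0.411  0.912  0.   ]
 [-0.     0.    -1.   ]] 0.8 0.011
[-8.44414208 -6.10305733  1.84650706]
[-12.37405597 -10.58338955   1.8463639 ]
```

Emit:
{"api": "drive_tool", "payload": {"rows": [{"dx": -8.45,"dy": -6.08,"dz": 0,"hand": 0},{"dx": -8.45,"dy": -6.08,"dz": 0,"hand": 0},{"dx": -8.45,"dy": -6.08,"dz": 0,"hand": 0},{"dx": -8.45,"dy": -6.08,"dz": 0,"hand": 0},{"dx": -8.45,"dy": -6.08,"dz": 0,"hand": 0},{"dx": -8.45,"dy": -6.08,"dz": 0,"hand": 0},{"dx": -8.45,"dy": -6.08,"dz": 0,"hand": 0},{"dx": -8.45,"dy": -6.08,"dz": 0,"hand": 0},{"dx": -8.45,"dy": -6.08,"dz": 0,"hand": 0},{"dx": -8.45,"dy": -6.08,"dz": 0,"hand": 0},{"dx": -8.45,"dy": -6.08,"dz": 0,"hand": 0},{"dx": -8.45,"dy": -6.08,"dz": 2,"hand": 0},{"dx": -8.45,"dy": -6.08,"dz": 2.6,"hand": 0},{"dx": -8.45,"dy": -6.08,"dz": 2.6,"hand": 0},{"dx": -8.45,"dy": -6.08,"dz": 2.6,"hand": 0},{"dx": -8.45,"dy": -6.08,"dz": 2.6,"hand": 0},{"dx": -8.45,"dy": -6.08,"dz": 2.6,"hand": 0}]}}

```text
invalid input at $.rows[0]: expected keys dx, dy, dz, wx, wy, wz, hand
```

Run:
```python
from h import *
ims=[]
for c in('top','side'):
    im=bot.camera(c)[:,:,::-1]; u,v=(273,245) if c=='top' else (247,215)
    ims.append(cv2.resize(im[v-50:v+50,u-50:u+50],(400,400)))
cv2.imwrite('pics/a.png',np.hstack(ims))
o=bot.get_obs();print({k:np.round(o[k],4) for k in('clock','eef_pos','tool_rot','joint_pos','ft_force','grip_width')})
```

```text
{'clock': np.float64(0.9), 'eef_pos': array([0.2056, 0.4558, 0.2423]), 'tool_rot': array([0.2103, 0.9776, 0.    , 0.    ]), 'joint_pos': array([ 1.147 ,  0.2406,  0.005 ,  1.3352, -0.    ,  1.5708]), 'ft_force': array([ 0.4434,  0.6686, -0.2967]), 'grip_width': np.float64(0.0856)}
```

View pics/a.png

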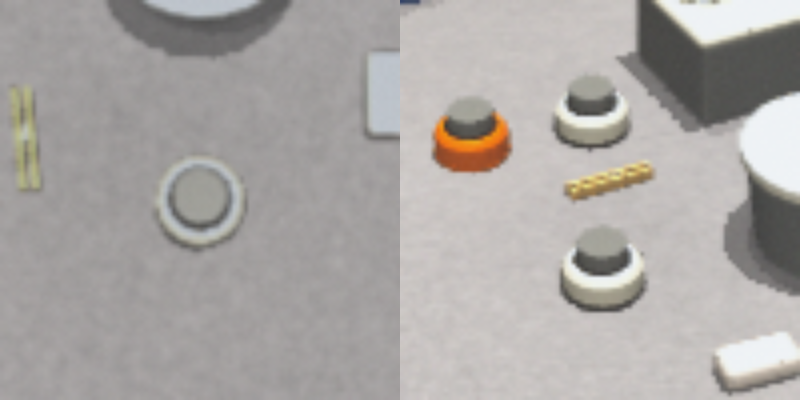

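The move was refused because all keys are required, so the arm did not move. The picture shows only the untouched round timer. I'll resend with full rows.

Emit:
{"api": "drive_tool", "payload": {"rows": [{"dx": -8.45,"dy": -6.08,"dz": 0,"wx": 0,"wy": 0,"wz": 0,"hand": 0},{"dx": -8.45,"dy": -6.08,"dz": 0,"wx": 0,"wy": 0,"wz": 0,"hand": 0},{"dx": -8.45,"dy": -6.08,"dz": 0,"wx": 0,"wy": 0,"wz": 0,"hand": 0},{"dx": -8.45,"dy": -6.08,"dz": 0,"wx": 0,"wy": 0,"wz": 0,"hand": 0},{"dx": -8.45,"dy": -6.08,"dz": 0,"wx": 0,"wy": 0,"wz": 0,"hand": 0},{"dx": -8.45,"dy": -6.08,"dz": 0,"wx": 0,"wy": 0,"wz": 0,"hand": 0},{"dx": -8.45,"dy": -6.08,"dz": 0,"wx": 0,"wy": 0,"wz": 0,"hand": 0},{"dx": -8.45,"dy": -6.08,"dz": 0,"wx": 0,"wy": 0,"wz": 0,"hand": 0},{"dx": -8.45,"dy": -6.08,"dz": 0,"wx": 0,"wy": 0,"wz": 0,"hand": 0},{"dx": -8.45,"dy": -6.08,"dz": 0,"wx": 0,"wy": 0,"wz": 0,"hand": 0},{"dx": -8.45,"dy": -6.08,"dz": 0,"wx": 0,"wy": 0,"wz": 0,"hand": 0},{"dx": -8.45,"dy": -6.08,"dz": 0,"wx": 0,"wy": 0,"wz": 0,"hand": 0},{"dx": -8.45,"dy": -6.08,"dz": 1,"wx": 0,"wy": 0,"wz": 0,"hand": 0},{"dx": -8.45,"dy": -6.08,"dz": 2,"wx": 0,"wy": 0,"wz": 0,"hand": 0},{"dx": -8.45,"dy": -6.08,"dz": 2.6,"wx": 0,"wy": 0,"wz": 0,"hand": 0},{"dx": -8.45,"dy": -6.08,"dz": 2.6,"wx": 0,"wy": 0,"wz": 0,"hand": 0},{"dx": -8.45,"dy": -6.08,"dz": 2.6,"wx": 0,"wy": 0,"wz": 0,"hand": 0}]}}

```text
clock: 2.6
eef_pos: [0.4655, 0.0057, 0.1129]
tool_rot: [0.21, 0.978, 0.0, -0.0]
ft_force: [0.7, -0.2, 0.2]
grip_width: 0.0
grasp_force: 0.0
```

Run:
```python
from h import *
ims=[]
for c in('top','side'):
    im=bot.camera(c)[:,:,::-1]; u,v=(273,245) if c=='top' else (247,215)
    ims.append(cv2.resize(im[v-50:v+50,u-50:u+50],(400,400)))
cv2.imwrite('pics/b.png',np.hstack(ims))
o=bot.get_obs();print({k:np.round(o[k],4) for k in('clock','eef_pos','tool_rot','joint_pos','ft_force','grip_width')})
```

```text
{'clock': np.float64(2.7), 'eef_pos': array([0.4674, 0.0054, 0.1145]), 'tool_rot': array([2.099e-01, 9.777e-01, 5.000e-04, 2.000e-03]), 'joint_pos': array([ 1.160e-02,  2.744e-01, -3.036e-01,  9.887e-01,  1.000e-04,
        4.345e-01]), 'ft_force': array([ 0.2314,  0.1632, -0.7991]), 'grip_width': np.float64(0.0001)}
```

View pics/b.png

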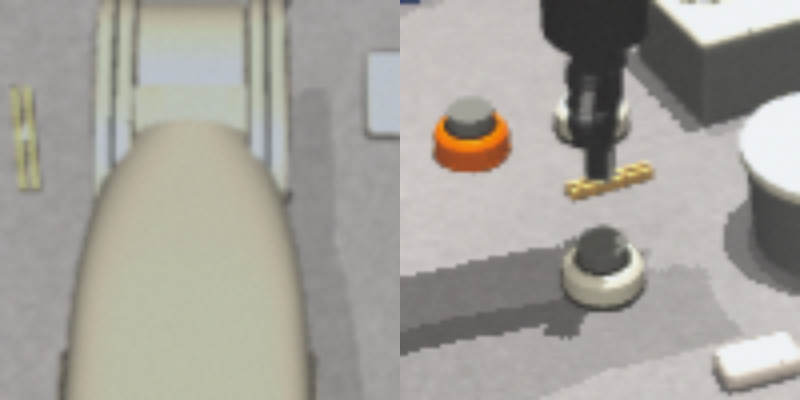

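The side view shows the closed fingertips right above the round timer's cap, at about (603,250) in the crop. The peg is clear. I'll descend to just above the cap.

Emit:
{"api": "drive_tool", "payload": {"rows": [{"dx": 0,"dy": 0,"dz": 0.4,"wx": 0,"wy": 0,"wz": 0,"hand": 0},{"dx": 0,"dy": 0,"dz": 0.8,"wx": 0,"wy": 0,"wz": 0,"hand": 0},{"dx": 0,"dy": 0,"dz": 1.0,"wx": 0,"wy": 0,"wz": 0,"hand": 0},{"dx": 0,"dy": 0,"dz": 1.04,"wx": 0,"wy": 0,"wz": 0,"hand": 0},{"dx": 0,"dy": 0,"dz": 1.08,"wx": 0,"wy": 0,"wz": 0,"hand": 0},{"dx": 0,"dy": 0,"dz": 1.1,"wx": 0,"wy": 0,"wz": 0,"hand": 0},{"dx": 0,"dy": 0,"dz": 1.12,"wx": 0,"wy": 0,"wz": 0,"hand": 0},{"dx": 0,"dy": 0,"dz": 1.14,"wx": 0,"wy": 0,"wz": 0,"hand": 0},{"dx": 0,"dy": 0,"dz": 1.16,"wx": 0,"wy": 0,"wz": 0,"hand": 0},{"dx": 0,"dy": 0,"dz": 1.18,"wx": 0,"wy": 0,"wz": 0,"hand": 0},{"dx": 0,"dy": 0,"dz": 1.2,"wx": 0,"wy": 0,"wz": 0,"hand": 0},{"dx": 0,"dy": 0,"dz": 1.2,"wx": 0,"wy": 0,"wz": 0,"hand": 0}]}}

```text
clock: 3.9
eef_pos: [0.4661, 0.0049, 0.0524]
tool_rot: [0.21, 0.978, 0.0, 0.0]
ft_force: [0.6, -0.6, 2.0]
grip_width: -0.0002
grasp_force: 1.0
```

Emit:
{"api": "drive_tool", "payload": {"rows": [{"dx": 0,"dy": 0,"dz": 0.02,"wx": 0,"wy": 0,"wz": 0,"hand": 0},{"dx": 0,"dy": 0,"dz": 0.04,"wx": 0,"wy": 0,"wz": 0,"hand": 0},{"dx": 0,"dy": 0,"dz": 0.06,"wx": 0,"wy": 0,"wz": 0,"hand": 0},{"dx": 0,"dy": 0,"dz": 0.08,"wx": 0,"wy": 0,"wz": 0,"hand": 0},{"dx": 0,"dy": 0,"dz": 0.09,"wx": 0,"wy": 0,"wz": 0,"hand": 0},{"dx": 0,"dy": 0,"dz": 0.09,"wx": 0,"wy": 0,"wz": 0,"hand": 0}]}}

```text
clock: 4.5
eef_pos: [0.466, 0.0049, 0.0477]
tool_rot: [0.21, 0.978, 0.0, 0.0]
ft_force: [1.2, 0.1, 2.0]
grip_width: 0.0001
grasp_force: 0.8
```

Emit:
{"api": "drive_tool", "payload": {"rows": [{"dx": 0,"dy": 0,"dz": 0.01,"wx": 0,"wy": 0,"wz": 0,"hand": 0},{"dx": 0,"dy": 0,"dz": 0.015,"wx": 0,"wy": 0,"wz": 0,"hand": 0},{"dx": 0,"dy": 0,"dz": 0.015,"wx": 0,"wy": 0,"wz": 0,"hand": 0}]}}

```text
clock: 4.8
eef_pos: [0.466, 0.0049, 0.0471]
tool_rot: [0.21, 0.978, 0.0, 0.0]
ft_force: [1.3, 0.3, 2.2]
grip_width: 0.0002
grasp_force: 1.1
```

Emit:
{"api": "drive_tool", "payload": {"rows": [{"dx": 0,"dy": 0,"dz": 0.01,"wx": 0,"wy": 0,"wz": 0,"hand": 0},{"dx": 0,"dy": 0,"dz": 0.01,"wx": 0,"wy": 0,"wz": 0,"hand": 0}]}}

```text
clock: 5.0
eef_pos: [0.466, 0.0049, 0.0471]
tool_rot: [0.21, 0.978, 0.0, 0.0]
ft_force: [0.7, 0.4, 5.5]
grip_width: -0.0001
grasp_force: 3.0
```

The cap is at its stop: the height no longer drops and the force rises to 5.5 N. Now I'll withdraw upward and move across to the oblong tub's timer.

Emit:
{"api": "drive_tool", "payload": {"rows": [{"dx": 0,"dy": 0,"dz": -0.2,"wx": 0,"wy": 0,"wz": 0,"hand": 0},{"dx": 0,"dy": 0,"dz": -0.8,"wx": 0,"wy": 0,"wz": 0,"hand": 0},{"dx": 0,"dy": 0,"dz": -1.6,"wx": 0,"wy": 0,"wz": 0,"hand": 0},{"dx": 0,"dy": 0,"dz": -2.2,"wx": 0,"wy": 0,"wz": 0,"hand": 0},{"dx": 0,"dy": 0,"dz": -2.2,"wx": 0,"wy": 0,"wz": 0,"hand": 0},{"dx": -4,"dy": -4.49,"dz": -2.2,"wx": 0,"wy": 0,"wz": 0,"hand": 0},{"dx": -4,"dy": -4.49,"dz": -2.2,"wx": 0,"wy": 0,"wz": 0,"hand": 0},{"dx": -4,"dy": -4.49,"dz": -2.2,"wx": 0,"wy": 0,"wz": 0,"hand": 0},{"dx": -4,"dy": -4.49,"dz": -2.2,"wx": 0,"wy": 0,"wz": 0,"hand": 0},{"dx": -4,"dy": -4.49,"dz": -2.2,"wx": 0,"wy": 0,"wz": 0,"hand": 0},{"dx": -4,"dy": -4.49,"dz": -2.2,"wx": 0,"wy": 0,"wz": 0,"hand": 0},{"dx": -4,"dy": -4.49,"dz": -2.2,"wx": 0,"wy": 0,"wz": 0,"hand": 0},{"dx": -4,"dy": -4.49,"dz": -2.2,"wx": 0,"wy": 0,"wz": 0,"hand": 0},{"dx": -4,"dy": -4.49,"dz": -2.2,"wx": 0,"wy": 0,"wz": 0,"hand": 0},{"dx": -4,"dy": -4.49,"dz": -1.4,"wx": 0,"wy": 0,"wz": 0,"hand": 0},{"dx": -4,"dy": -4.49,"dz": -1.0,"wx": 0,"wy": 0,"wz": 0,"hand": 0},{"dx": -4,"dy": -4.49,"dz": -1.0,"wx": 0,"wy": 0,"wz": 0,"hand": 0}]}}

```text
clock: 6.7
eef_pos: [0.5528, -0.2786, 0.0932]
tool_rot: [0.209, 0.978, 0.001, -0.004]
ft_force: [0.2, 0.6, 0.1]
grip_width: -0.0003
grasp_force: 0.0
```

Run:
```python
from h import *
ims=[]
im=bot.camera('side')[:,:,::-1]
for u,v in((247,232),(311,278)):
    ims.append(cv2.resize(im[v-40:v+40,u-40:u+40],(400,400)))
cv2.imwrite('pics/c.png',np.hstack(ims))
o=bot.get_obs();print({k:np.round(o[k],4) for k in('clock','eef_pos','ft_force')})
```

```text
{'clock': np.float64(6.75), 'eef_pos': array([ 0.5543, -0.2796,  0.0954]), 'ft_force': array([-0.2988,  0.7679,  0.8361])}
```

View pics/c.png

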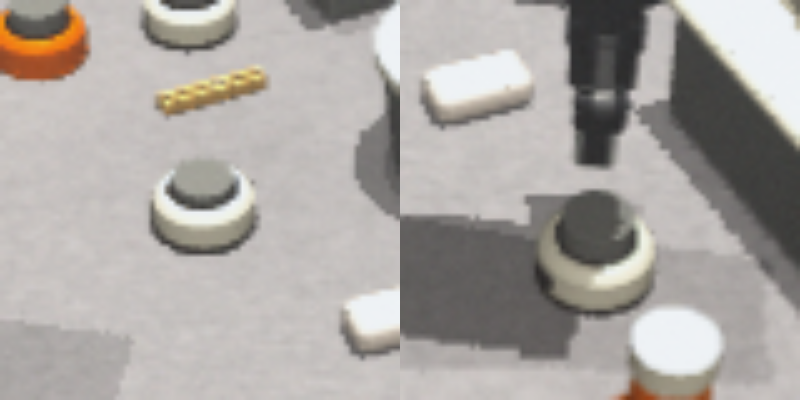

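In the left crop the round timer's cap at (205,185) is down and the timer has not moved. In the right crop the fingertips at (593,165) are above the oblong timer's cap. Pressing.

Emit:
{"api": "drive_tool", "payload": {"rows": [{"dx": 0,"dy": 0,"dz": 0.0,"wx": 0,"wy": 0,"wz": 0,"hand": 0},{"dx": 0,"dy": 0,"dz": 0.4,"wx": 0,"wy": 0,"wz": 0,"hand": 0},{"dx": 0,"dy": 0,"dz": 0.65,"wx": 0,"wy": 0,"wz": 0,"hand": 0},{"dx": 0,"dy": 0,"dz": 0.72,"wx": 0,"wy": 0,"wz": 0,"hand": 0},{"dx": 0,"dy": 0,"dz": 0.76,"wx": 0,"wy": 0,"wz": 0,"hand": 0},{"dx": 0,"dy": 0,"dz": 0.78,"wx": 0,"wy": 0,"wz": 0,"hand": 0},{"dx": 0,"dy": 0,"dz": 0.8,"wx": 0,"wy": 0,"wz": 0,"hand": 0},{"dx": 0,"dy": 0,"dz": 0.82,"wx": 0,"wy": 0,"wz": 0,"hand": 0},{"dx": 0,"dy": 0,"dz": 0.84,"wx": 0,"wy": 0,"wz": 0,"hand": 0},{"dx": 0,"dy": 0,"dz": 0.86,"wx": 0,"wy": 0,"wz": 0,"hand": 0},{"dx": 0,"dy": 0,"dz": 0.88,"wx": 0,"wy": 0,"wz": 0,"hand": 0},{"dx": 0,"dy": 0,"dz": 0.9,"wx": 0,"wy": 0,"wz": 0,"hand": 0},{"dx": 0,"dy": 0,"dz": 0.92,"wx": 0,"wy": 0,"wz": 0,"hand": 0},{"dx": 0,"dy": 0,"dz": 0.92,"wx": 0,"wy": 0,"wz": 0,"hand": 0}]}}

```text
clock: 8.15
eef_pos: [0.5559, -0.2821, 0.0506]
tool_rot: [0.21, 0.978, -0.0, 0.0]
ft_force: [1.3, -0.9, 2.1]
grip_width: 0.0004
grasp_force: 1.1
```

Emit:
{"api": "drive_tool", "payload": {"rows": [{"dx": 0,"dy": 0,"dz": 0.02,"wx": 0,"wy": 0,"wz": 0,"hand": 0},{"dx": 0,"dy": 0,"dz": 0.04,"wx": 0,"wy": 0,"wz": 0,"hand": 0},{"dx": 0,"dy": 0,"dz": 0.06,"wx": 0,"wy": 0,"wz": 0,"hand": 0},{"dx": 0,"dy": 0,"dz": 0.07,"wx": 0,"wy": 0,"wz": 0,"hand": 0},{"dx": 0,"dy": 0,"dz": 0.08,"wx": 0,"wy": 0,"wz": 0,"hand": 0},{"dx": 0,"dy": 0,"dz": 0.08,"wx": 0,"wy": 0,"wz": 0,"hand": 0}]}}

```text
clock: 8.75
eef_pos: [0.556, -0.2821, 0.0471]
tool_rot: [0.21, 0.978, -0.0, 0.0]
ft_force: [-0.0, -0.9, 6.1]
grip_width: 0.0003
grasp_force: 2.6
```

The oblong cap is at its stop too (z 0.0471, 6 N). Withdrawing.

Emit:
{"api": "drive_tool", "payload": {"rows": [{"dx": 0,"dy": 0,"dz": -0.2,"wx": 0,"wy": 0,"wz": 0,"hand": 0},{"dx": 0,"dy": 0,"dz": -0.8,"wx": 0,"wy": 0,"wz": 0,"hand": 0},{"dx": 0,"dy": 0,"dz": -1.6,"wx": 0,"wy": 0,"wz": 0,"hand": 0},{"dx": 0,"dy": 0,"dz": -2.4,"wx": 0,"wy": 0,"wz": 0,"hand": 0},{"dx": 0,"dy": 0,"dz": -3.0,"wx": 0,"wy": 0,"wz": 0,"hand": 0},{"dx": 0,"dy": 0,"dz": -3.0,"wx": 0,"wy": 0,"wz": 0,"hand": 0},{"dx": 0,"dy": 0,"dz": -3.0,"wx": 0,"wy": 0,"wz": 0,"hand": 0},{"dx": 0,"dy": 0,"dz": -3.0,"wx": 0,"wy": 0,"wz": 0,"hand": 0}]}}

```text
clock: 9.55
eef_pos: [0.5547, -0.2814, 0.195]
tool_rot: [0.21, 0.978, 0.0, -0.002]
ft_force: [-0.4, -0.7, -0.6]
grip_width: 0.0002
grasp_force: 0.0
```

Run:
```python
from h import *
im=bot.camera('side')[:,:,::-1]
cv2.imwrite('pics/d.png',cv2.resize(im[150:350,190:390],(600,600)))
```

```text
(no output)
```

View pics/d.png

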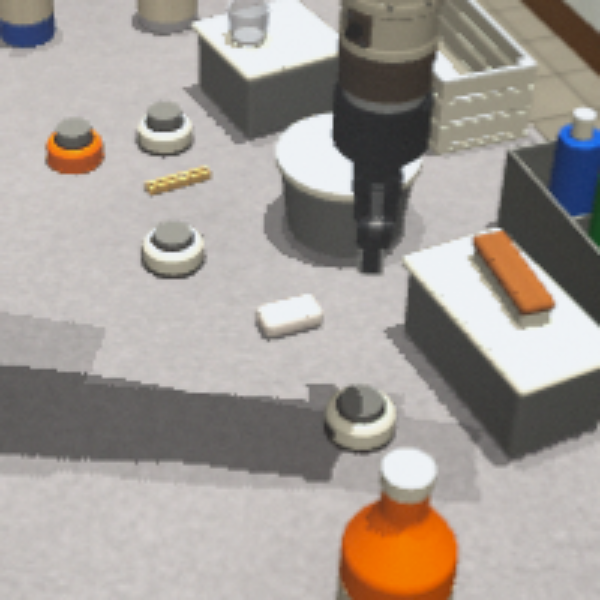

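The round timer's cap (173,237) and the oblong timer's cap (361,403) are down. The square timer's cap (165,115) is up, nothing has shifted and the gripper is clear.

```bash
python3 -c "
from workcell import bot
print(bot.job_done())"
```

```text
the job is handed in; nothing more can be done
None
```

I pressed the round tub's timer and then the oblong tub's timer fully down, left the square tub's timer unpressed, withdrew the arm clear and handed the job in; the hand-in returned no verdict.

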